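# Nudge the porous disc into the consolidation cell

## Robot

A 6-joint arm with a two-finger parallel gripper is mounted at the origin on the work surface. World frame = base frame: x ahead of the robot, y to its left, z up, the work surface at z = 0. Lengths are in m, angles in rad, forces in N, time in s.
With the tool pointing down it reaches from about 0.3 to 0.775 m from the base axis. Payload 14.6 kg.
Tool frame: the origin (TCP) lies at the very end of the fingers, on their centre line; the grasp point (between the pads) lies 19 mm behind it; y points along the fingers, x is the direction in which the jaws open and shut, and the axes are right-handed (so a half turn about y gives the same grasp; the last joint's range is limited). The gripper opens to 94 mm and grips with 3 to 60 N. Pads are 16 mm wide; open, the fingers measure 119 mm over their backs; the gripper's body (75 mm by 177 mm) begins 78 mm behind the grasp point.
Start: joints at [-1.181, 0.3, 1.521, -0, 1.321, -0.067], TCP at [0.243, -0.494, 0.205] pointing down, gripper open.
Joint ranges: [-3.03, 3.03], [-0.79, 2.21], [0.23, 2.52], [-1.04, 4.18], [0, 3.07], [-2.55, 2.55]. Speed limits (rad/s): [2.22, 2.22, 2.57, 3.14, 3.14, 3.14].

## Interface

Orientations are given as [roll, pitch, yaw] about the fixed x, y, z axes, in that order (R = Rz(yaw) Ry(pitch) Rx(roll)).
In Python, from station import get_obs, cams, hand_in gives the robot as it stands. The module is installed in compiled form; this text tells all that it offers.
- The arm moves only by the tool step_arm, never from a script. Its argument "plan" is a list of rows, each an object with "grip": the closure, from -1 (fully open) to 1 (shut), so that 0 is half open; "slide": the shift along the tool's x, y, z in m, a list of three; "spin": the turn about the tool's y in degrees. A call has 1 to 20 rows; each row shifts and turns the commanded pose from where the row before left it, along the tool's axes as they then stand; what a row does not reach is not made up. A row lasts 1/12 s, in which the tool goes at most 41.7 mm and 7.16 degrees, less where a joint would pass 70% of its speed; a pose out of reach is approached as far as the arm can. A call is refused whole if a number of a shift passes 0.0417 or a number of a turn 7.16, either way. A call with a gripper value outside its range is refused whole. The fingers move at their own pace and stop on an object; "force" is the grip in N (left out, the last holds). Time passes only in rows, so rows that do not move let the fingers close. It gives the time, the measured TCP pose, the force and the opening at its end, in the units of the state.
- get_obs(): the state, without advancing time (a new reading comes with each control period).
- cams.camera(name): name is "scene" or "side" or "wrist"; returns the picture (400x640x3 uint8, blue, green, red); there is no depth.
- cams.calibration(name): a dict with "K" (3x3 intrinsics, pixels), "T" (4x4, takes a point from camera to world coordinates). Camera axes: x right, y up, looking along -z (the intrinsics and any distortion apply to the point x, -y, -z); pixel columns grow to the right and rows downward; lengths in m; the calibration is good to about 2 mm. The wrist camera is an equidistant fisheye: a pixel r from the principal point sees the ray r / f radians off the axis. A picture is of the moment at which its call begins: read the wrist's pose just before it. calibration takes no time and is no camera call; for the wrist camera it gives the pose at the moment of the call.
- hand_in(): hands the job in, once; it reports no verdict.
The state is a dict: "time_s": time; "qpos": joint angles; "joint_vel": joint speeds; "tau": joint torques, N m; "ee_pos": TCP position; "eef_rot": TCP orientation; "force": force on the tool from outside, world axes, zero at the start; "moment": the same for the moment, N m; "grip_width": finger opening in m.
Only numpy, scipy, OpenCV 4.12 (cv2) and the standard library are available. Lean on these libraries where they do the work, as an engineer would, in place of code of your own. Each camera call takes 0.05 s, during which the arm holds its last target.

## Task

Get the consolidation cell ready for its specimen: push the dial-gauge arm round from over the cell to its parked position, out at its stop on the far side, then nudge the porous disc that lies on the cell's brass rim sideways until it drops and lies flat in the round recess. Everything is done by pushing: never lift the disc, and leave the other things on the bench where they are.

Things in the scene. Friction and masses are not known exactly. Their poses are not given: they have to be found in the camera images.
- recess (a point): round recess, 63 mm across, 10 mm deep, flat floor, in the flat top (the rim, 38 mm above the bench) of a round brass boss 150 mm across. Point: on the recess axis at rim height. z is up; x and y are the cell's axes: +x roughly away from the robot, the gauge post stands on the +y side, the disc starts on the -y side. The cell is fixed to the bench
- cell: the whole cell base. Origin: on the recess axis at bench height; same axes as the recess. An aluminium plate 14 mm thick (x -85 to +85 mm, y -95 to +155 mm) carries the boss and the gauge post; a short drain nipple sticks out of the boss at +x
- stud_near (a point): top of the upright stud on the rim on the robot's side (cell x = -66 mm, y = 0); 8 mm thick, 30 mm high above the rim
- stud_far (a point): top of the like stud on the far side (cell x = +66 mm, y = 0)
- porous_disc: the grey stone disc, 60 mm across, 10 mm thick, about 70 g, lying loose and flat on the rim at the -y side of the recess, its inner edge at or over the recess edge. Origin: centre of its underside. Lying in the recess its top is level with the rim
- gauge_arm (a joint): swing of the dial-gauge arm about its upright post, rad. 0: the arm points along the cell's -y, with the gauge right over the recess; it grows as the arm swings towards the cell's +x (anticlockwise from above); 1.6: at its stop, pointing along +x, the parked position. Starts at 0 to 0.5. About 1.5 N pushes it; it stays where it is left
- post (a point): hinge axis of the gauge arm, at the arm's mid-height, 140 mm above the bench (cell x = +16, y = +125 mm). The post is 18 mm thick; the hinge collar is 32 mm across, its top 159 mm above the bench
- gauge_bar (a point): mid-line of the gauge arm's bar, 60 mm from the hinge axis. The bar is level, 12 mm wide, 18 mm high (131 to 149 mm above the bench) and ends 139 mm from the hinge axis. Its side towards the robot is bare from 20 to 95 mm from the hinge axis and can be pushed there. Axes: y runs along the bar towards the hinge, x is the way the bar moves as its joint value grows
- gauge (a point): centre of the dial gauge, 56 mm across and 20 mm thick, upright, fixed to the bar's side towards the robot, 125 mm from the hinge axis, 140 mm above the bench. With its top button it reaches 177 mm above the bench; its plunger hangs down to 74 mm
- spare_disc: a second, larger porous disc, 75 mm across and 12 mm thick, lying on the bench beside the cell: not the one to use. Origin: centre of its underside
- specimen_ring: plain steel specimen ring, 74 mm outside, 60 mm inside, 20 mm high, on the bench by the cell. Origin: centre of its underside
- loading_cap: brass loading cap, 59 mm across with a small raised boss, 28 mm high, on the bench by the cell. Origin: centre of its underside
- tin_a: lidded aluminium sample tin, 55 mm across, 38 mm high, by the cell. Origin: centre of its underside
- tin_b: a like tin, to the right. Origin: centre of its underside
- spanner: spanner 160 mm long lying on the bench to the right. Origin: underside, about mid-length
- spatula: spatula 200 mm long lying on the bench to the left. Origin: underside, about mid-length

How it is judged:
By the outcome, as a careful person would: the job done as asked, in the order asked, and still so for the second after the job is handed in, with the robot touching nothing.
It also fails if it takes over 48 s, if anything falls off the work surface, if the arm or the gripper's body presses on something with over 40 N, if the wrist force passes 120 N, or if a joint passes its speed limit or range.

## Working session

There is one attempt and no reset: what is moved stays moved. The work goes in short steps, Python scripts to look and compute and a tool call to move; the robot and the scene stay as the last step left them, time stands still between calls to the robot, and variables do not carry over. Pictures are saved under pics/ and viewed, and the job is handed in when it is done.

Besides the shell and the picture viewer there is one more tool, called after "Request:" in YAML: its name, and indented under it one key for each argument. step_arm: Moves the arm, as the interface text tells. Its arguments: {"type":"object","properties":{"plan":{"type":"array","items":{"type":"object","properties":{"grip":{"type":"number"},"slide":{"type":"array","items":{"type":"number"}},"spin":{"type":"number"}}}},"force":{"type":"number"}},"required":["plan"]}

```bash
mkdir -p pics; python3 - <<'E'
from station import get_obs, cams
import cv2
o=get_obs(); print(o)
for n in ["scene","side","wrist"]:
    c=cams.calibration(n); print(n,c)
    cv2.imwrite(f"pics/{n}0.png",cams.camera(n))
E
```

```text
{'time_s': 0.0, 'qpos': array([-1.18057740e+00,  3.00483526e-01,  1.52156927e+00,  3.87393603e-05,
        1.32068200e+00, -6.65881542e-02]), 'joint_vel': array([-1.04724710e-03, -6.60318812e-04,  1.22231521e-03,  1.08431157e-03,
        4.74527114e-05,  1.83784872e-03]), 'tau': array([ 9.26693829e-04, -5.31805658e+01, -3.52742279e+01,  7.08190561e-02,
        2.44070718e-02, -7.14128055e-05]), 'ee_pos': array([ 0.2425126 , -0.49336553,  0.20488451]), 'eef_rot': array([-1.57068289e+00,  1.13711236e-03, -1.11399879e+00]), 'force': array([0.82034515, 0.31040433, 0.22119293]), 'moment': array([-0.08048629,  0.02118408,  0.03662868]), 'grip_width': 0.093580622348341}
scene {'K': array([[390.9030561 ,   0.        , 312.09007497],
       [  0.        , 390.9030561 , 211.82533807],
       [  0.        ,   0.        ,   1.        ]]), 'T': array([[ 0.26751917, -0.64037965,  0.71996347,  1.35301644],
       [ 0.96336456,  0.16300066, -0.21297773, -0.24802519],
       [ 0.01903208,  0.75056292,  0.66052486,  0.81093237],
       [ 0.        ,  0.        ,  0.        ,  1.        ]])}
side {'K': array([[481.08529546,   0.        , 327.17171496],
       [  0.        , 481.08529546, 197.1155634 ],
       [  0.        ,   0.        ,   1.        ]]), 'T': array([[-0.98233588,  0.10610331, -0.1541373 ,  0.38300251],
       [-0.18612556, -0.63909145,  0.74627032,  0.89274936],
       [-0.01932608,  0.761777  ,  0.647551  ,  0.91100376],
       [ 0.        ,  0.        ,  0.        ,  1.        ]])}
wrist {'K': array([[309.70691629,   0.        , 321.45259915],
       [  0.        , 309.70691629, 200.18666854],
       [  0.        ,   0.        ,   1.        ]]), 'T': array([[ 0.44095284,  0.86335631,  0.24530895,  0.31348144],
       [-0.89752971,  0.42446981,  0.11943951, -0.45800521],
       [-0.00100739, -0.27283926,  0.96205911,  0.383727  ],
       [ 0.        ,  0.        ,  0.        ,  1.        ]])}
```

View pics/scene0.png

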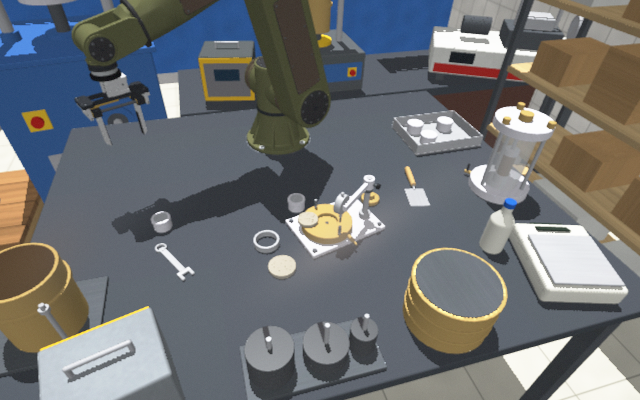

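View pics/side0.png

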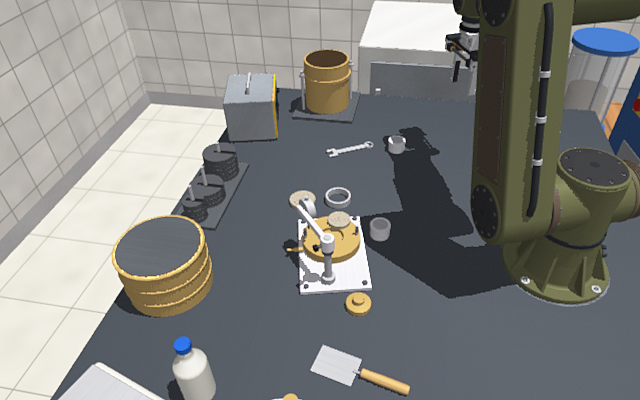

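View pics/wrist0.png

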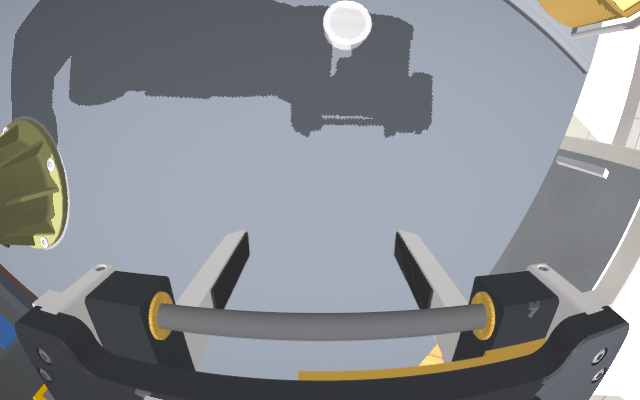

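The scene picture shows the cell at about (335,225), the disc at (308,218) and the gauge arm at about (350,195). The side picture shows the cell at (333,245) and the disc at (340,219). I'll enlarge both.

```bash
python3 - <<'E'
import cv2
a=cv2.imread("pics/scene0.png")[160:265,260:400]; cv2.imwrite("pics/s_c.png",cv2.resize(a,None,fx=5.6,fy=5.6,interpolation=cv2.INTER_CUBIC))
a=cv2.imread("pics/side0.png")[180:320,270:410]; cv2.imwrite("pics/d_c.png",cv2.resize(a,None,fx=4.2,fy=4.2,interpolation=cv2.INTER_CUBIC))
E
```

```text
(no output)
```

View pics/s_c.png

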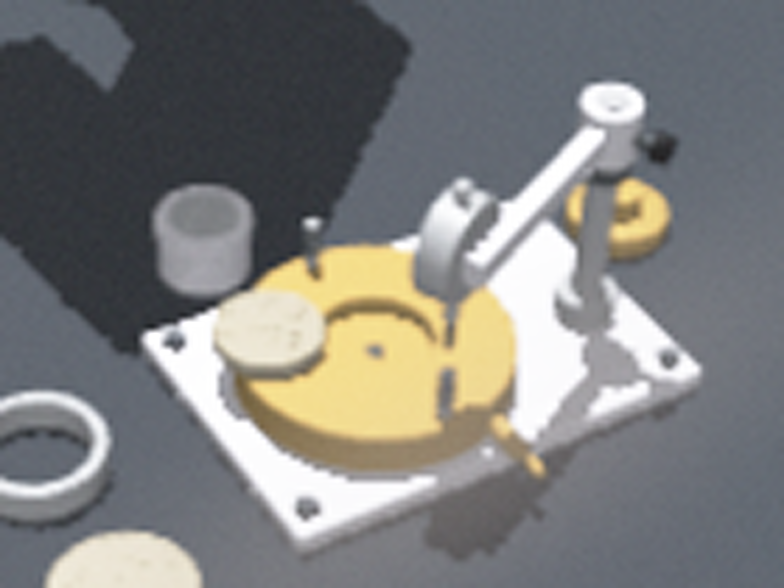

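View pics/d_c.png

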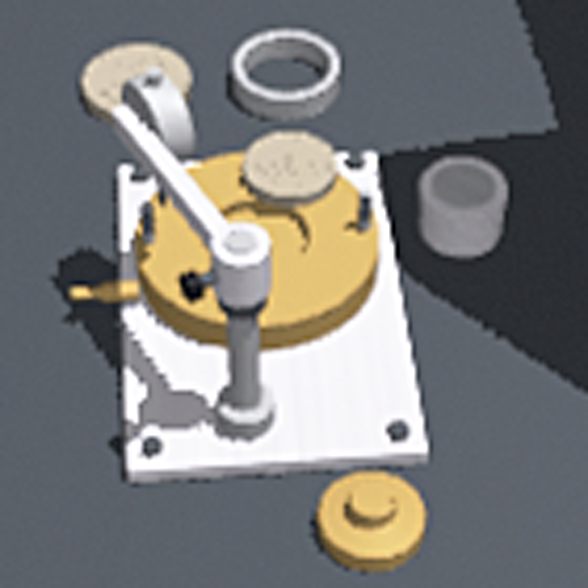

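```bash
cat > h.py <<'E'
import numpy as np
from station import cams
def ray(n,u,v,cal=None):
    c=cal or cams.calibration(n); K,T=c["K"],c["T"]
    x=(u-K[0,2])/K[0,0]; y=(v-K[1,2])/K[1,1]
    if n=="wrist":
        r=np.hypot(x,y); s=np.sin(r)/r if r>1e-9 else 1; d=np.array([x*s,-y*s,-np.cos(r)])
    else: d=np.array([x,-y,-1.])
    d=T[:3,:3]@d; return T[:3,3],d/np.linalg.norm(d)
def onz(n,u,v,z,cal=None):
    o,d=ray(n,u,v,cal); return o+d*(z-o[2])/d[2]
def tri(rs):
    A=0;b=0
    for o,d in rs:
        P=np.eye(3)-np.outer(d,d); A=A+P; b=b+P@o
    p=np.linalg.solve(A,b); return p,[np.linalg.norm((np.eye(3)-np.outer(d,d))@(p-o)) for o,d in rs]
E
python3 - <<'E'
from h import *
S=lambda u,v:(260+u/5.6,160+v/5.6)
D=lambda u,v:(270+u/4.2,180+v/4.2)
def fit(P,W):
    P=np.array(P);W=np.array(W)[:,:2]; a=P-P.mean(0); b=W-W.mean(0)
    th=np.arctan2((a[:,0]*b[:,1]-a[:,1]*b[:,0]).sum(),(a*b).sum())
    R=np.array([[np.cos(th),-np.sin(th)],[np.sin(th),np.cos(th)]])
    t=W.mean(0)-R@P.mean(0); return th,t,W-(P@R.T+t)
P=[(-.085,-.095),(.085,-.095),(.085,.155)]
W=[onz("scene",*S(*p),.014) for p in [(143,334),(300,537),(700,368)]]
print(fit(P,W))
P2=[(.085,-.095),(-.085,-.095),(-.085,.155),(.085,.155)]
W2=[onz("side",*D(*p),.014) for p in [(119,165),(379,153),(428,460),(128,472)]]
print(fit(P2,W2)); th,t,_=fit(P+P2,W+W2); print(th,t)
R=np.array([[np.cos(th),-np.sin(th)],[np.sin(th),np.cos(th)]])
loc=lambda p:np.round((R.T@(p[:2]-t))*1000,1)
def two(name,s,d):
    p,r=tri([ray("scene",*S(*s)),ray("side",*D(*d))]); print(name,p.round(4),np.round(r,4),loc(p))
two("disc top",(270,328),(291,163))
two("hinge top",(611,103),(240,243))
two("button",(463,187),(152,77))
two("studnear",(314,223),(363,199))
two("recess floor?",(374,350),(374,350)) if 0 else None
p=onz("scene",*S(270,330),.048);print("disc",p,loc(p)); p=onz("side",*D(291,163),.048);print(p,loc(p))
# bar top line
for n,f,q in [("scene",S,[(597,133),(480,262)]),("side",D,[(228,232),(122,108)])]:
    for u in q: print(n,loc(onz(n,*f(*u),.149)))
E
```

```text
(np.float64(0.2566405688240738), array([0.55584807, 0.03370464]), array([[ 0.00122967,  0.00161234],
       [-0.00094302,  0.00063705],
       [-0.00028665, -0.00224939]]))
(np.float64(0.24171242160946463), array([0.55058068, 0.03736414]), array([[ 0.00110298, -0.00153093],
       [ 0.00093906, -0.00025277],
       [-0.0001302 ,  0.00280851],
       [-0.00191184, -0.00102482]]))
0.24808915599131065 [0.55295966 0.03593351]
disc top [ 0.5422 -0.021   0.0455] [0.002 0.002] [-24.4 -52.5]
hinge top [0.5379 0.1582 0.1542] [0.001 0.001] [ 15.4 122.2]
button [0.6069 0.0548 0.1729] [0.0001 0.0001] [56.9  5. ]
studnear [0.4894 0.0194 0.0635] [0.0006 0.0006] [-65.7  -0.4]
disc [ 0.54864583 -0.02122902  0.048     ] [-18.2 -54.4]
[ 0.54060304 -0.0205241   0.048     ] [-25.8 -51.7]
scene [ 28.3 105.8]
scene [83.4 -0.7]
side [ 20.3 107.4]
side [75.1  2.7]
```

Both views put the cell at about (0.553, 0.036) with yaw 0.25, the arm at about 0.47 rad and the disc at about cell (-22,-53) mm. Next I'll look from the wrist camera above the cell.

Request:
step_arm:
  plan:
    - {"grip": 1, "slide": [-0.0228, -0.0005, 0.0285], "spin": 0}
    - {"grip": 1, "slide": [-0.0228, -0.0005, 0.0285], "spin": 0}
    - {"grip": 1, "slide": [-0.0228, -0.0005, 0.0285], "spin": 0}
    - {"grip": 1, "slide": [-0.0228, -0.0005, 0.0285], "spin": 0}
    - {"grip": 1, "slide": [-0.0228, -0.0005, 0.0285], "spin": 0}
    - {"grip": 1, "slide": [-0.0228, -0.0005, 0.0285], "spin": 0}
    - {"grip": 1, "slide": [-0.0228, -0.0005, 0.0285], "spin": 0}
    - {"grip": 1, "slide": [-0.0228, -0.0005, 0.0285], "spin": 0}
    - {"grip": 1, "slide": [-0.0228, -0.0005, 0.0285], "spin": 0}
    - {"grip": 1, "slide": [-0.0228, -0.0005, 0.0285], "spin": 0}
    - {"grip": 1, "slide": [-0.0228, -0.0005, 0.0285], "spin": 0}
    - {"grip": 1, "slide": [-0.0228, -0.0005, 0.0285], "spin": 0}
    - {"grip": 1, "slide": [-0.0228, -0.0005, 0.0285], "spin": 0}
    - {"grip": 1, "slide": [-0.0228, -0.0005, 0.0285], "spin": 0}
    - {"grip": 1, "slide": [0, 0, 0], "spin": -5}
    - {"grip": 1, "slide": [0, 0, 0], "spin": -5}
    - {"grip": 1, "slide": [0, 0, 0], "spin": -5}
    - {"grip": 1, "slide": [0, 0, 0], "spin": 0}
    - {"grip": 1, "slide": [0, 0, 0], "spin": 0}

```text
time_s: 1.73
ee_pos: [0.4598, -0.0311, 0.2123]
eef_rot: [-1.571, 0.0, -0.855]
force: [0.0, 0.2, 0.2]
grip_width: -0.0
```

```bash
python3 - <<'E'
from station import get_obs, cams
import cv2, pickle
c=cams.calibration("wrist"); im=cams.camera("wrist"); pickle.dump(c,open("pics/w1.pkl","wb"))
cv2.imwrite("pics/w1.png",im); cv2.imwrite("pics/w1b.png",cv2.resize(im,(800,500)))
o=get_obs(); print(o["time_s"],o["ee_pos"],o["eef_rot"],o["grip_width"])
E
```

```text
1.7833 [ 0.45981858 -0.03121304  0.21237257] [-1.57089419e+00  1.47211268e-04 -8.55467586e-01] 0.000295448942717255
```

View pics/w1b.png

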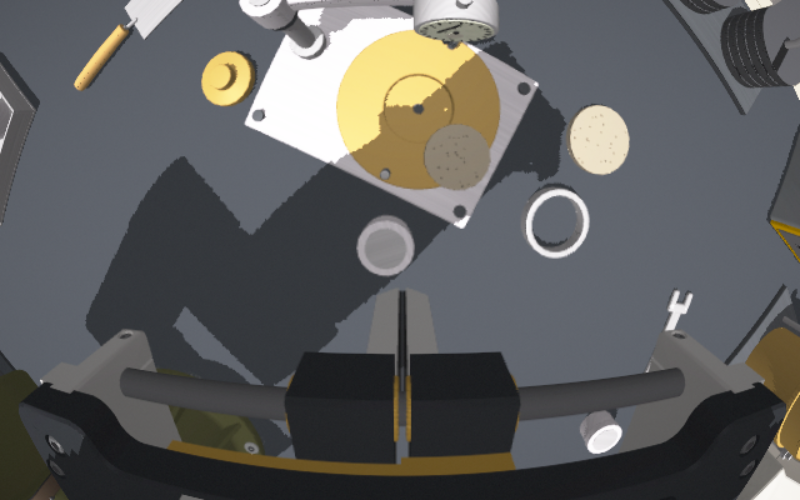

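The wrist view shows the recess ring at about (334,87) in native pixels, the disc at (366,125), the near stud at (308,139), and the bar and gauge along the top edge. I'll measure these in native pixels.

```bash
python3 - <<'E'
import cv2
im=cv2.imread("pics/w1.png")
a=im[0:190,180:450]; cv2.imwrite("pics/w1c.png",cv2.resize(a,None,fx=2.9,fy=2.9,interpolation=cv2.INTER_CUBIC))
E
```

```text
(no output)
```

View pics/w1c.png

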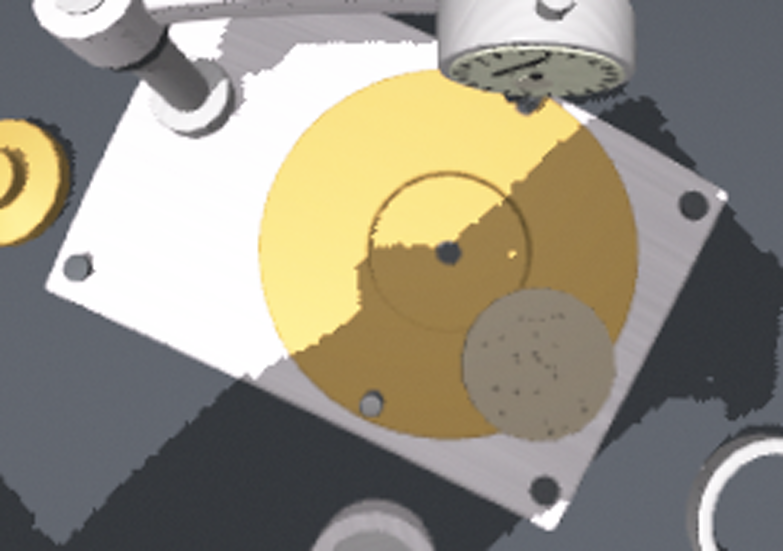

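```bash
python3 - <<'E'
from h import *
import pickle
from scipy.optimize import least_squares
cal=pickle.load(open("pics/w1.pkl","rb"))
W=lambda u,v,z:onz("wrist",180+u/2.9-.3,v/2.9-.3,z,cal)
def circ(pts,z):
    P=np.array([W(*p,z)[:2] for p in pts])
    f=lambda q:np.hypot(*(P-q[:2]).T)-q[2]
    s=least_squares(f,[*P.mean(0),.03]); return s.x,np.abs(s.fun).max()
print("recess",circ([(369,250),(449,171),(531,255),(420,326),(505,193),(390,195)],.038))
print("boss",circ([(259,245),(638,255),(400,75),(450,439),(390,432),(300,368)],.038))
print("disc",circ([(461,362),(615,365),(540,288),(541,441),(485,308),(596,311)],.048))
o,_=circ([(369,250),(449,171),(531,255),(420,326),(505,193),(390,195)],.038); o=o[:2]
P=np.array([[-.085,-.095],[.085,-.095],[-.085,.155]])
Wp=np.array([W(*p,.014)[:2] for p in [(549,530),(727,193),(45,287)]])
d=Wp[1]-Wp[0]; e=Wp[2]-Wp[0]; print("edges",np.hypot(*d),np.hypot(*e),np.arctan2(d[1],d[0]),np.arctan2(-e[0],e[1]))
st=W(371,402,.068)[:2]; print("stud",st,"yaw via stud",np.arctan2(*(o-st)[::-1]),np.hypot(*(o-st)))
th=np.arctan2(-e[0],e[1]); R=np.array([[np.cos(th),-np.sin(th)],[np.sin(th),np.cos(th)]])
print("corner->centre",Wp-P@R.T)
for nm,p,z in [("hinge top",(75,5),.159),("button",(556,5),.175),("bar lower edge btm a",(210,22),.131),("b",(435,10),.131)]:
    w=W(*p,z); print(nm,w.round(4),((R.T@(w[:2]-o))*1000).round(1))
E
```

```text
recess (array([0.55381434, 0.03167028, 0.03172896]), np.float64(0.0004759603062606463))
boss (array([0.55358787, 0.0314239 , 0.07446118]), np.float64(0.000619463140582116))
disc (array([ 0.54284854, -0.02277255,  0.02980384]), np.float64(0.0005369324445666165))
edges 0.16818206140459055 0.24570175456797042 0.24806660404792863 0.24977651689300742
stud [0.49118461 0.01613786] yaw via stud 0.24309912876841194 0.06452703700505254
corner->centre [[0.55414517 0.03450527]
 [0.55245449 0.03377718]
 [0.55520764 0.03034041]]
hinge top [0.5324 0.1537 0.159 ] [  9.4 123.5]
button [0.6057 0.0501 0.175 ] [54.9  5.1]
bar lower edge btm a [0.5536 0.1296 0.131 ] [24.  94.9]
b [0.5977 0.0806 0.131 ] [54.6 36.5]
```

The recess is at (0.5538, 0.0316) with yaw 0.248. The fitted radii (31.7, 74.5 and 29.8 mm) match the stated heights. The disc is at cell (-24,-50) mm and the arm at about 0.48 rad. I'll go behind the bar and down.

Request:
step_arm:
  plan:
    - {"grip": 1, "slide": [-0.007, 0, 0.031], "spin": 0}
    - {"grip": 1, "slide": [-0.007, 0, 0.031], "spin": 0}
    - {"grip": 1, "slide": [-0.007, 0, 0.031], "spin": 0}
    - {"grip": 1, "slide": [-0.007, 0, 0.031], "spin": 0}
    - {"grip": 1, "slide": [-0.007, 0, 0.031], "spin": 0}
    - {"grip": 1, "slide": [0, 0, 0], "spin": 0}
    - {"grip": 1, "slide": [0, 0.021, 0], "spin": 0}
    - {"grip": 1, "slide": [0, 0.021, 0], "spin": 0}
    - {"grip": 1, "slide": [0, 0.021, 0], "spin": 0}
    - {"grip": 1, "slide": [0, 0.021, 0], "spin": 0}
    - {"grip": 1, "slide": [0, 0, 0], "spin": 0}
    - {"grip": 1, "slide": [0, 0, 0], "spin": 0}

```text
time_s: 2.78
ee_pos: [0.5532, 0.0968, 0.1283]
eef_rot: [-1.572, 0.001, -0.854]
force: [0.7, 0.5, -0.1]
grip_width: 0.0008
```

```bash
python3 - <<'E'
from station import get_obs, cams
import cv2
o=get_obs(); print(o["time_s"],o["ee_pos"],o["eef_rot"],o["force"])
a=cams.camera("side")[120:320,220:460];b=cams.camera("scene")[120:270,260:420]
cv2.imwrite("pics/p2.png",cv2.hconcat([cv2.resize(a,(400,333)),cv2.resize(b,(355,333))]))
E
```

```text
2.7833 [0.55316623 0.09682927 0.12829643] [-1.57210370e+00  8.67871391e-04 -8.54115200e-01] [ 0.68198522  0.50739033 -0.11253946]
```

View pics/p2.png

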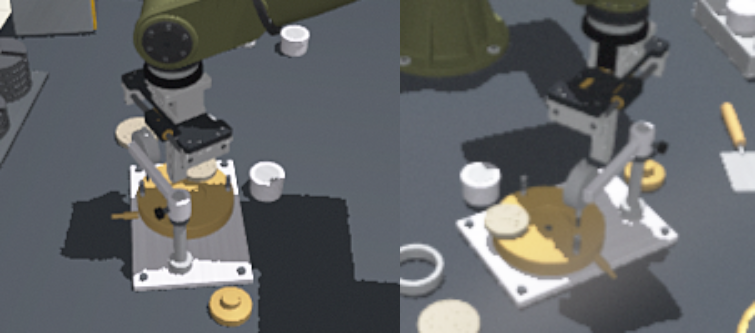

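The fingers stand clear behind the bar (side view about (180,160)). Now I'll make contact and begin the arc.

Request:
step_arm:
  plan:
    - {"grip": 1, "slide": [0, 0, 0.005], "spin": 0}
    - {"grip": 1, "slide": [0, 0, 0.005], "spin": 0}
    - {"grip": 1, "slide": [0, 0, 0.004], "spin": 0}
    - {"grip": 1, "slide": [0.0008, 0, 0.0034], "spin": -3.5}
    - {"grip": 1, "slide": [0.0008, 0, 0.0034], "spin": -3.5}
    - {"grip": 1, "slide": [0.0008, 0, 0.0034], "spin": -3.5}
    - {"grip": 1, "slide": [0.0008, 0, 0.0034], "spin": -3.5}
    - {"grip": 1, "slide": [0.0008, 0, 0.0034], "spin": -3.5}
    - {"grip": 1, "slide": [0.0008, 0, 0.0034], "spin": -3.5}
    - {"grip": 1, "slide": [0.0008, 0, 0.0034], "spin": -3.5}
    - {"grip": 1, "slide": [0.0008, 0, 0.0034], "spin": -3.5}
    - {"grip": 1, "slide": [0.0008, 0, 0.0034], "spin": -3.5}
    - {"grip": 1, "slide": [0.0008, 0, 0.0034], "spin": -3.5}

```text
time_s: 3.97
ee_pos: [0.5892, 0.1305, 0.1287]
eef_rot: [-1.571, 0.0, -0.238]
force: [-2.3, -1.1, 0.7]
grip_width: 0.0005
```

```bash
python3 - <<'E'
from station import get_obs, cams
import cv2,numpy as np
o=get_obs(); print(o["time_s"],o["ee_pos"],o["eef_rot"],o["force"])
p=o["ee_pos"][:2]-[.5386,.1567]; y=o["eef_rot"][2]
print("s,n",p@[np.cos(y),np.sin(y)],p@[-np.sin(y),np.cos(y)],"theta",y+np.pi/2-.248)
a=cams.camera("side")[120:320,220:460];b=cams.camera("scene")[120:270,260:420]
cv2.imwrite("pics/p3.png",cv2.hconcat([cv2.resize(a,(400,333)),cv2.resize(b,(355,333))]))
E
```

```text
3.9667 [0.58915448 0.13050825 0.12865388] [-1.57112553e+00  2.15585473e-04 -2.38234113e-01] [-2.30750603 -1.091508    0.65334153]
s,n 0.05530753913154929 -0.013521795465245522 theta 1.0845622141870421
```

View pics/p3.png

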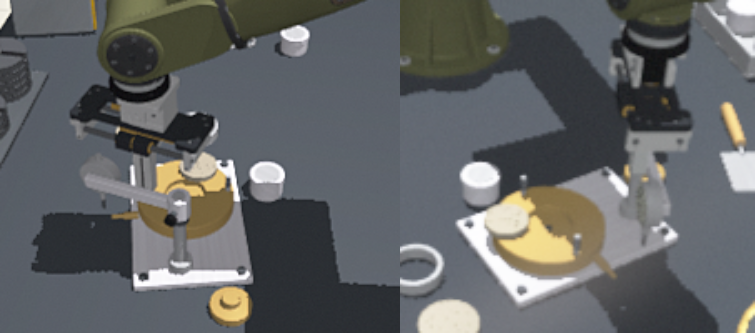

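The bar is following the fingers at about 1.08 rad with about 2.5 N of force. I'll carry on, then finish slowly onto the stop.

Request:
step_arm:
  plan:
    - {"grip": 1, "slide": [0.0008, 0, 0.0034], "spin": -3.5}
    - {"grip": 1, "slide": [0.0008, 0, 0.0034], "spin": -3.5}
    - {"grip": 1, "slide": [0.0008, 0, 0.0034], "spin": -3.5}
    - {"grip": 1, "slide": [0.0008, 0, 0.0034], "spin": -3.5}
    - {"grip": 1, "slide": [0.0008, 0, 0.0034], "spin": -3.5}
    - {"grip": 1, "slide": [0.0008, 0, 0.0034], "spin": -3.5}
    - {"grip": 1, "slide": [0.0008, 0, 0.0034], "spin": -3.5}
    - {"grip": 1, "slide": [0, 0, 0.001], "spin": -1}
    - {"grip": 1, "slide": [0, 0, 0], "spin": 0}
    - {"grip": 1, "slide": [0, 0, 0], "spin": 0}

```text
time_s: 4.9
ee_pos: [0.5957, 0.1545, 0.1286]
eef_rot: [-1.571, -0.0, 0.201]
force: [-0.2, 0.8, 0.5]
grip_width: 0.0004
```

```bash
cat > st.py <<'E'
from station import get_obs
import numpy as np
o=get_obs(); print(o["time_s"],o["ee_pos"],o["eef_rot"],o["force"],o["moment"])
p=o["ee_pos"][:2]-[.5386,.1567]; y=o["eef_rot"][2]
print("s,n",p@[np.cos(y),np.sin(y)],p@[-np.sin(y),np.cos(y)],"theta",y+np.pi/2-.248)
E
python3 st.py
```

```text
4.9 [0.59572305 0.15452342 0.12855845] [-1.57063159e+00 -2.69614338e-04  2.01006380e-01] [-0.15772144  0.75581207  0.46585654] [ 0.02685409 -0.06836527 -0.05605247]
s,n 0.055538372705880315 -0.013537690547568435 theta 1.5238027063279518
```

Request:
step_arm:
  plan:
    - {"grip": 1, "slide": [0.0002, 0, 0.001], "spin": -1}
    - {"grip": 1, "slide": [0.0002, 0, 0.001], "spin": -1}
    - {"grip": 1, "slide": [0.0002, 0, 0.001], "spin": -1}
    - {"grip": 1, "slide": [0.0002, 0, 0.001], "spin": -1}

```text
time_s: 5.23
ee_pos: [0.5959, 0.1573, 0.1286]
eef_rot: [-1.573, -0.0, 0.275]
force: [3.5, -14.4, 0.9]
grip_width: 0.0004
```

Request:
step_arm:
  plan:
    - {"grip": 1, "slide": [0, 0, 0.0005], "spin": 0}
    - {"grip": 1, "slide": [0, 0, 0.0005], "spin": 0}

```text
time_s: 5.4
ee_pos: [0.5959, 0.1573, 0.1286]
eef_rot: [-1.574, -0.0, 0.273]
force: [3.9, -17.7, -0.1]
grip_width: 0.0005
```

```bash
python3 st.py
```

```text
5.4 [0.59590327 0.15733141 0.12860888] [-1.57443392e+00 -1.13524521e-04  2.73326416e-01] [  3.93657001 -17.7305397   -0.128128  ] [-3.25992569 -0.84367476  0.12624245]
s,n 0.055346513843141244 -0.01486024037270733 theta 1.5961227432747747
```

The bar reached its stop: motion ended at 1.60 rad and the force rose to 18 N. I'll back off, lift, and go behind the disc for another look.

Request:
step_arm:
  plan:
    - {"grip": 1, "slide": [0, 0, -0.003], "spin": 0}
    - {"grip": 1, "slide": [0, 0, -0.006], "spin": 0}
    - {"grip": 1, "slide": [0, 0, -0.007], "spin": 0}
    - {"grip": 1, "slide": [0, -0.021, 0], "spin": 0}
    - {"grip": 1, "slide": [0, -0.021, 0], "spin": 0}
    - {"grip": 1, "slide": [0, -0.021, 0], "spin": 0}
    - {"grip": 1, "slide": [0, -0.021, 0], "spin": 0}
    - {"grip": 1, "slide": [-0.0174, 0, -0.0267], "spin": 0}
    - {"grip": 1, "slide": [-0.0174, 0, -0.0267], "spin": 0}
    - {"grip": 1, "slide": [-0.0174, 0, -0.0267], "spin": 0}
    - {"grip": 1, "slide": [-0.0174, 0, -0.0267], "spin": 0}
    - {"grip": 1, "slide": [-0.0174, 0, -0.0267], "spin": 0}
    - {"grip": 1, "slide": [-0.0174, 0, -0.0267], "spin": 0}
    - {"grip": 1, "slide": [-0.0174, 0, -0.0267], "spin": 0}
    - {"grip": 1, "slide": [0, 0, 0], "spin": 6.75}
    - {"grip": 1, "slide": [0, 0, 0], "spin": 6.75}
    - {"grip": 1, "slide": [0, 0, 0], "spin": 6.75}
    - {"grip": 1, "slide": [0, 0, 0], "spin": 6.75}
    - {"grip": 1, "slide": [0, 0, 0], "spin": 0}
    - {"grip": 1, "slide": [0, 0, 0], "spin": 0}

```text
time_s: 7.07
ee_pos: [0.5328, -0.0689, 0.2125]
eef_rot: [-1.571, -0.0, -0.194]
force: [-0.3, -0.6, 0.5]
grip_width: 0.0002
```

```bash
python3 - <<'E'
from station import get_obs, cams
import cv2, pickle
c=cams.calibration("wrist"); im=cams.camera("wrist"); pickle.dump(c,open("pics/w4.pkl","wb"))
cv2.imwrite("pics/w4.png",im); 
cv2.imwrite("pics/w4c.png",cv2.resize(im[0:270,180:460],None,fx=2.2,fy=2.2,interpolation=cv2.INTER_CUBIC))
a=cams.camera("side")[120:320,220:460];b=cams.camera("scene")[120:270,260:420]
cv2.imwrite("pics/p4.png",cv2.hconcat([cv2.resize(a,(400,333)),cv2.resize(b,(355,333))]))
E
python3 st.py
```

```text
7.2167 [ 0.53279653 -0.06878088  0.21243952] [-1.57072082e+00  3.30105571e-05 -1.94518075e-01] [-0.19664084  0.54466788 -0.45201841] [-0.0758147  -0.04282025 -0.02323926]
s,n 0.037890011089189275 -0.22235029211921384 theta 1.1282782519320929
```

View pics/w4c.png

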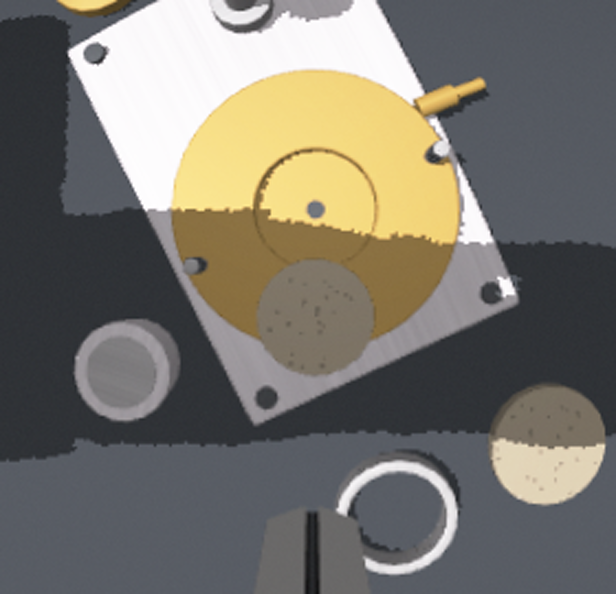

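View pics/p4.png

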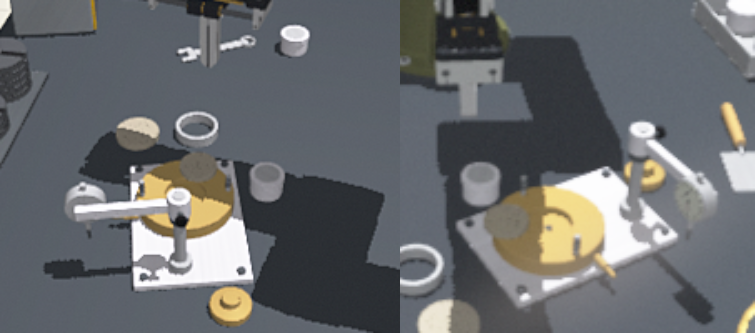

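The arm is parked along +x (side view bar from (75,210) to (180,200)). In the wrist crop the disc (316,317) and recess (316,209) line up with the finger column (312). I'll measure again.

```bash
python3 - <<'E'
from h import *
import pickle
from scipy.optimize import least_squares
cal=pickle.load(open("pics/w4.pkl","rb"))
W=lambda u,v,z:onz("wrist",180+u/2.2-.3,v/2.2-.3,z,cal)
def circ(pts,z):
    P=np.array([W(*p,z)[:2] for p in pts])
    f=lambda q:np.hypot(*(P-q[:2]).T)-q[2]
    s=least_squares(f,[*P.mean(0),.03]); return s.x,np.abs(s.fun).max()
r=circ([(253,208),(316,147),(378,209),(272,164),(362,166)],.038); print("recess",r)
print("boss",circ([(172,210),(462,208),(316,70),(222,318),(415,320),(218,104)],.038))
d=circ([(257,318),(376,317),(316,259),(316,376),(275,277),(357,358)],.048); print("disc",d)
v=(r[0]-d[0])[:2]; print("dist",np.hypot(*v),"dir",np.arctan2(v[1],v[0]),"yaw",np.arctan2(v[1],v[0])-np.pi/2)
E
```

```text
recess (array([0.55413464, 0.03227705, 0.0319759 ]), np.float64(0.00026701365258373355))
boss (array([0.55481096, 0.03096427, 0.07542089]), np.float64(0.001186588299574215))
disc (array([ 0.54356474, -0.02310104,  0.02968957]), np.float64(0.000555574376843674))
dist 0.056377795034435504 dir 1.38219674930596 yaw -0.18859957748893663
```

Request:
step_arm:
  plan:
    - {"grip": 1, "slide": [0.0013, 0.034, 0], "spin": 0}
    - {"grip": 1, "slide": [0, 0.034, 0], "spin": 0}
    - {"grip": 1, "slide": [0, 0.034, 0], "spin": 0}
    - {"grip": 1, "slide": [0, 0.034, 0], "spin": 0}
    - {"grip": 1, "slide": [0, 0.034, 0], "spin": 0}
    - {"grip": 1, "slide": [0, 0, 0], "spin": 0}
    - {"grip": 1, "slide": [0, 0, 0], "spin": 0}

```text
time_s: 7.8
ee_pos: [0.5336, -0.0689, 0.0421]
eef_rot: [-1.571, 0.003, -0.196]
force: [0.6, -0.8, 1.1]
grip_width: 0.0005
```

```bash
cat > st2.py <<'E'
from station import get_obs, cams
import numpy as np, cv2, sys
o=get_obs(); print(o["time_s"],o["ee_pos"],o["eef_rot"],o["force"])
p=o["ee_pos"][:2]-[.554,.032]; y=o["eef_rot"][2]
print("x,z rel recess",p@[np.cos(y),np.sin(y)],p@[-np.sin(y),np.cos(y)])
if len(sys.argv)>1:
    a=cams.camera("wrist")[0:350,140:500]
    b=cams.camera("side")[180:300,270:390]; c=cams.camera("scene")[165:265,270:370]
    r=cv2.vconcat([cv2.resize(b,(290,290)),cv2.resize(c,(290,290),interpolation=cv2.INTER_CUBIC)])
    cv2.imwrite(sys.argv[1],cv2.hconcat([cv2.resize(a[:, :],(510,580))[:, :],r]))
E
python3 st2.py pics/q5.png
```

```text
7.8 [ 0.53357003 -0.06888721  0.04209558] [-1.57075399  0.00265101 -0.19624825] [ 0.56706542 -0.75851467  1.10357071]
x,z rel recess -0.00036571770710328396 -0.10293433859707835
```

View pics/q5.png

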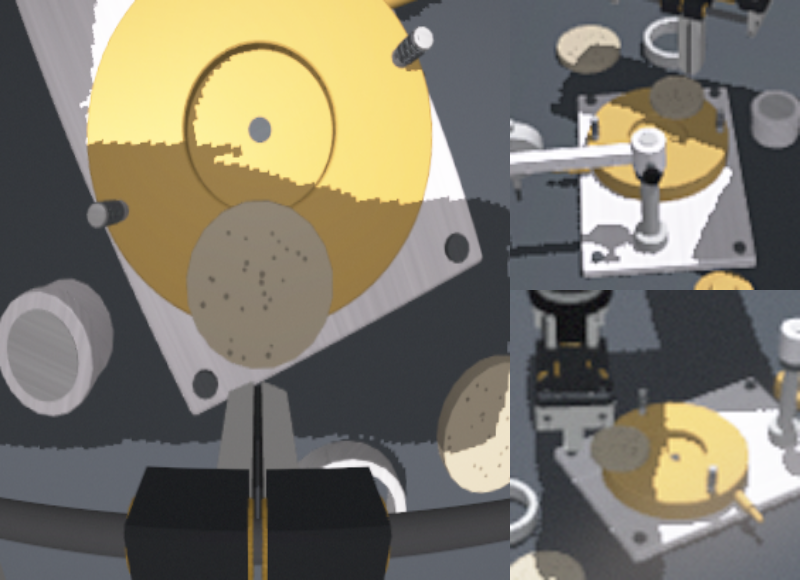

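The finger stands squarely behind the disc with a small gap. Now I'll push slowly.

Request:
step_arm:
  plan:
    - {"grip": 1, "slide": [0, 0, 0.004], "spin": 0}
    - {"grip": 1, "slide": [0, 0, 0.004], "spin": 0}
    - {"grip": 1, "slide": [0, 0, 0.003], "spin": 0}
    - {"grip": 1, "slide": [0, 0, 0.003], "spin": 0}
    - {"grip": 1, "slide": [0, 0, 0.003], "spin": 0}
    - {"grip": 1, "slide": [0, 0, 0.003], "spin": 0}
    - {"grip": 1, "slide": [0, 0, 0.003], "spin": 0}
    - {"grip": 1, "slide": [0, 0, 0.003], "spin": 0}
    - {"grip": 1, "slide": [0, 0, 0.003], "spin": 0}
    - {"grip": 1, "slide": [0, 0, 0.003], "spin": 0}
    - {"grip": 1, "slide": [0, 0, 0.003], "spin": 0}
    - {"grip": 1, "slide": [0, 0, 0.003], "spin": 0}
    - {"grip": 1, "slide": [0, 0, 0], "spin": 0}

```text
time_s: 9.03
ee_pos: [0.5416, -0.0312, 0.0424]
eef_rot: [-1.571, 0.0, -0.197]
force: [-1.2, 0.2, 0.3]
grip_width: 0.0004
```

```bash
python3 st2.py pics/q6.png
```

```text
9.0333 [ 0.54156861 -0.03116599  0.04237584] [-1.57062863e+00  1.35375353e-04 -1.97274820e-01] [-1.17440724  0.24255413  0.34624203]
x,z rel recess 0.0001901131452034157 -0.06437736693236416
```

View pics/q6.png

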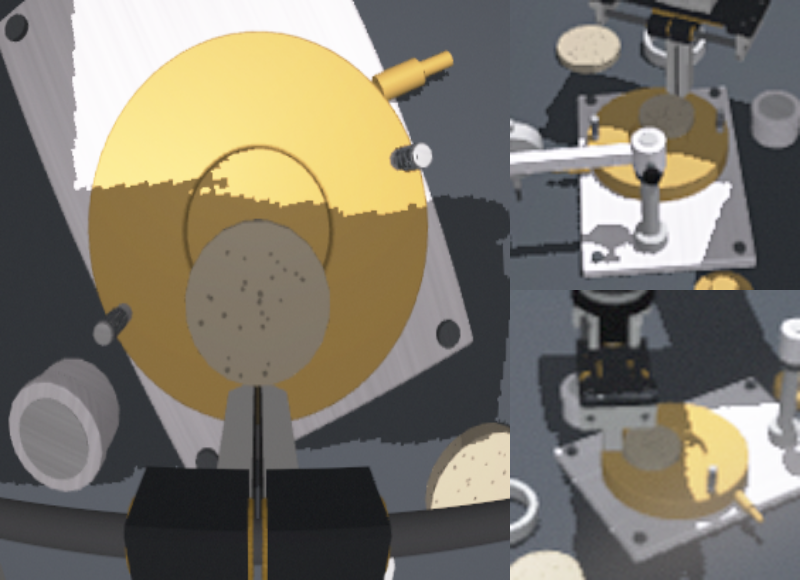

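The disc slides straight along the line to the recess, with its leading edge well over it. I'll continue.

Request:
step_arm:
  plan:
    - {"grip": 1, "slide": [0, 0, 0.003], "spin": 0}
    - {"grip": 1, "slide": [0, 0, 0.003], "spin": 0}
    - {"grip": 1, "slide": [0, 0, 0.003], "spin": 0}
    - {"grip": 1, "slide": [0, 0, 0.003], "spin": 0}
    - {"grip": 1, "slide": [0, 0, 0.003], "spin": 0}
    - {"grip": 1, "slide": [0, 0, 0.002], "spin": 0}
    - {"grip": 1, "slide": [0, 0, 0.002], "spin": 0}
    - {"grip": 1, "slide": [0, 0, 0], "spin": 0}

```text
time_s: 9.85
ee_pos: [0.5454, -0.0127, 0.0425]
eef_rot: [-1.571, -0.0, -0.197]
force: [0.6, -0.2, -0.3]
grip_width: 0.0005
```

```bash
python3 st2.py pics/q7.png
```

```text
9.85 [ 0.54535035 -0.0127413   0.04247275] [-1.57072040e+00 -9.27148739e-05 -1.97371986e-01] [ 0.58143585 -0.21357582 -0.26345104]
x,z rel recess 0.0002917383896246703 -0.04556880108733031
```

View pics/q7.png

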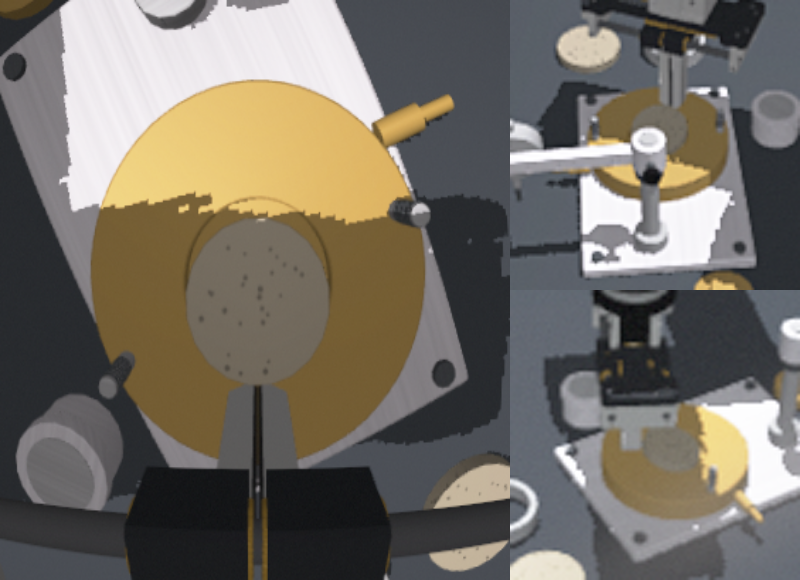

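Request:
step_arm:
  plan:
    - {"grip": 1, "slide": [0, 0, 0.001], "spin": 0}
    - {"grip": 1, "slide": [0, 0, 0.001], "spin": 0}
    - {"grip": 1, "slide": [0, 0, 0.001], "spin": 0}
    - {"grip": 1, "slide": [0, 0, 0.001], "spin": 0}
    - {"grip": 1, "slide": [0, 0, 0.001], "spin": 0}
    - {"grip": 1, "slide": [0, 0, 0.001], "spin": 0}
    - {"grip": 1, "slide": [0, 0, 0], "spin": 0}
    - {"grip": 1, "slide": [0, 0, 0], "spin": 0}

```text
time_s: 10.67
ee_pos: [0.5465, -0.0072, 0.0425]
eef_rot: [-1.571, -0.0, -0.198]
force: [0.0, 0.5, -0.5]
grip_width: 0.0003
```

```bash
python3 st2.py pics/q8.png
```

```text
10.6667 [ 0.54648347 -0.00715388  0.04247712] [-1.57073846e+00 -5.95883901e-05 -1.97575242e-01] [ 0.02067612  0.54545432 -0.45628305]
x,z rel recess 0.0003153054068761835 -0.039867599859791034
```

View pics/q8.png

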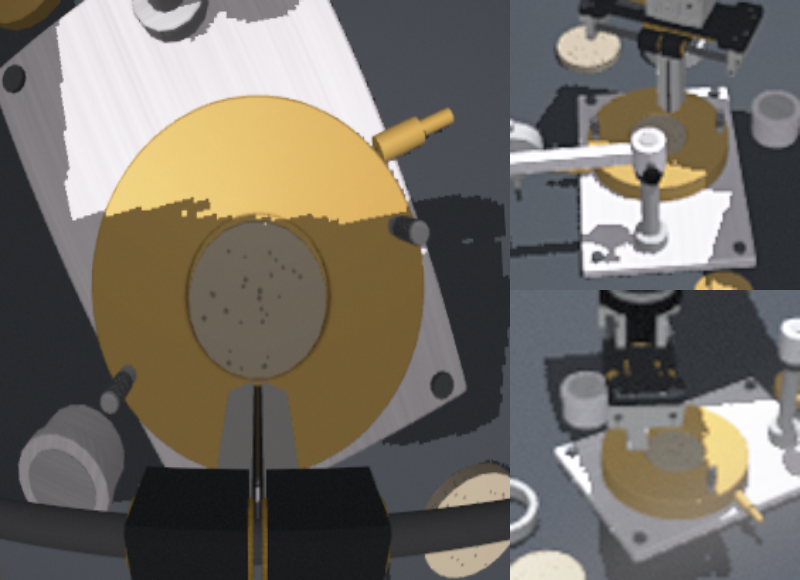

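The disc looks dropped in, with a thin gap all round. I'll retreat and check from above.

Request:
step_arm:
  plan:
    - {"grip": 1, "slide": [0, 0, -0.006], "spin": 0}
    - {"grip": 1, "slide": [0, -0.03, -0.006], "spin": 0}
    - {"grip": 1, "slide": [0, -0.035, -0.01], "spin": 0}
    - {"grip": 1, "slide": [0, -0.035, -0.01], "spin": 0}
    - {"grip": 1, "slide": [0, -0.035, -0.01], "spin": 0}
    - {"grip": 1, "slide": [0, 0, -0.015], "spin": 0}
    - {"grip": 1, "slide": [0, 0, 0], "spin": 0}
    - {"grip": 1, "slide": [0, 0, 0], "spin": 0}

```text
time_s: 11.48
ee_pos: [0.5349, -0.0637, 0.1772]
eef_rot: [-1.571, 0.0, -0.199]
force: [-0.0, -0.5, -0.2]
grip_width: 0.0005
```

```bash
python3 - <<'E'
from station import get_obs, cams
import cv2, pickle
c=cams.calibration("wrist"); im=cams.camera("wrist"); pickle.dump(c,open("pics/w9.pkl","wb"))
cv2.imwrite("pics/w9.png",im)
cv2.imwrite("pics/w9c.png",cv2.resize(im[20:200,220:420],None,fx=3,fy=3,interpolation=cv2.INTER_CUBIC))
cv2.imwrite("pics/w9d.png",im)
s=cams.camera("side"); e=cams.camera("scene"); cv2.imwrite("pics/side9.png",s); cv2.imwrite("pics/scene9.png",e)
a=s[180:310,270:400];b=e[165:265,290:390]
cv2.imwrite("pics/p9.png",cv2.hconcat([cv2.resize(a,(400,400),interpolation=cv2.INTER_CUBIC),cv2.resize(b,(400,400),interpolation=cv2.INTER_CUBIC)]))
E
python3 st2.py
```

```text
11.6333 [ 0.53492573 -0.06265328  0.17641665] [-1.57073443  0.00183889 -0.19735964] [ 1.00415665  0.49390988 -0.37322746]
x,z rel recess -0.00014429506240281074 -0.09655594128175306
```

View pics/w9c.png

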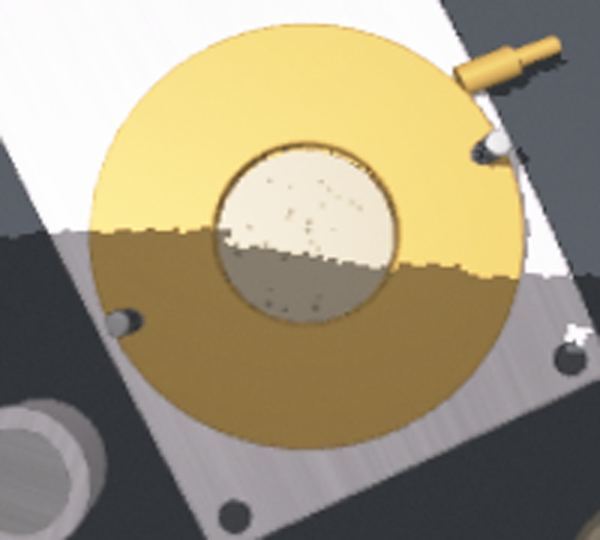

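View pics/p9.png

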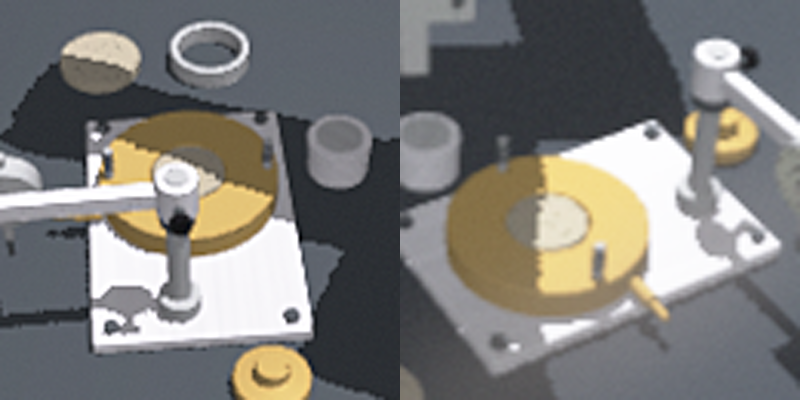

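View pics/scene9.png

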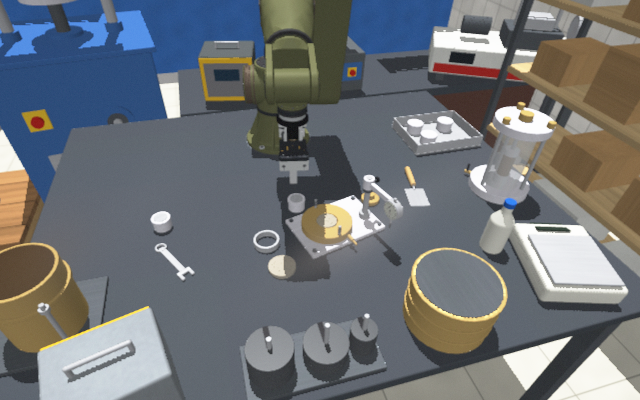

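The disc lies in the recess with an even thin ring of shadow round it (crop centre (307,233)), and the other things have not moved. One last check: the gauge arm's angle and the disc's height and fit.

```bash
python3 - <<'E'
import cv2
a=cv2.imread("pics/scene9.png")[165:225,355:415]; b=cv2.imread("pics/side9.png")[205:265,240:340]
cv2.imwrite("pics/x9.png",cv2.hconcat([cv2.resize(a,(300,300),interpolation=cv2.INTER_CUBIC),cv2.resize(b,(500,300),interpolation=cv2.INTER_CUBIC)]))
E
```

```text
(no output)
```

View pics/x9.png

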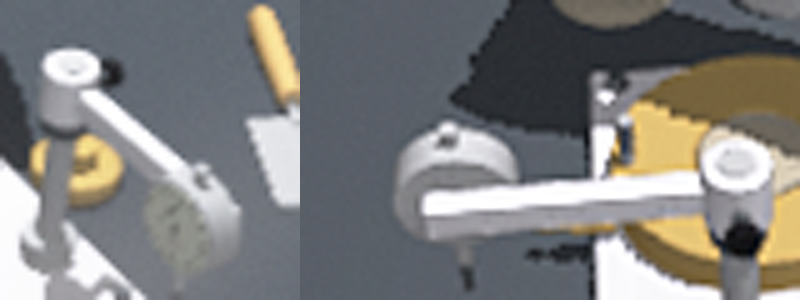

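```bash
python3 - <<'E'
from h import *
import pickle
from scipy.optimize import least_squares
th=.248; t=np.array([.554,.032]); R=np.array([[np.cos(th),-np.sin(th)],[np.sin(th),np.cos(th)]])
D=lambda u,v:(240+(u-300)/5,205+v/5); S=lambda u,v:(355+u/5,165+v/5)
for n,f,a,b in [("side",D,(705,187),(425,204)),("scene",S,(85,95),(188,175))]:
    p=[R.T@(onz(n,*f(*q),.149)[:2]-t) for q in (a,b)]; v=p[1]-p[0]
    print(n,np.round(p,4),"theta",np.arctan2(v[1],v[0])+np.pi/2)
cal=pickle.load(open("pics/w9.pkl","rb"))
W=lambda u,v,z:onz("wrist",220+u/3-.3,20+v/3-.3,z,cal)
def circ(pts,z):
    P=np.array([W(*p,z)[:2] for p in pts])
    s=least_squares(lambda q:np.hypot(*(P-q[:2]).T)-q[2],[*P.mean(0),.03]); return s.x.round(4),np.abs(s.fun).max()
print("disc",circ([(218,234),(396,238),(307,148),(306,323),(245,172),(370,172)],.038))
print("recess",circ([(213,233),(400,236),(307,142),(307,326),(241,168),(373,168)],.038))
E
```

```text
side [[0.0287 0.1332]
 [0.1517 0.1338]] theta 1.575545979395412
scene [[0.0364 0.1226]
 [0.1199 0.1292]] theta 1.6501206734506138
disc (array([0.5542, 0.0314, 0.0302]), np.float64(0.00022829387232072007))
recess (array([0.5541, 0.0319, 0.0317]), np.float64(0.0001834523486975853))
```

```bash
python3 -c "
from station import hand_in
print(hand_in())"
```

```text
the job is handed in; nothing more can be done
None
```

The gauge arm is parked at its stop and the porous disc lies in the recess. I handed the job in at about 11.6 s of the 48 s allowed.

**What I did:** I swung the gauge arm from about 0.48 rad round to its stop by pushing the bare side of the bar with the closed fingers. It stopped at about 1.60 rad, where the force rose to about 18 N and motion ended. I then backed off and pushed the disc about 56 mm in a straight line until it dropped into the recess, and drew the fingers clear.

**Last checks:**
- **Disc:** it is centred in the recess within about 0.5 mm. Its fitted radius is 30.2 mm when taken at rim height, so its top is level with the rim, with an even gap all round.
- **Gauge arm:** the side view gave 1.58 rad and the scene view 1.65 rad. They disagree by 0.07 rad, but both are close to the stop at 1.6 and agree with the 1.596 rad from the finger contact.
- **Other things:** by eye, everything else on the bench is where it was, and the robot was touching nothing at hand-in.

**Disagreement:** at the start the two fixed cameras differed by 4 to 8 mm on the cell and the disc. I used the wrist-camera positions instead, which repeated to within about 1 mm.

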